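# Sort the pen and the pot into their bins

### The arm

A 7-joint arm with a two-finger parallel gripper is mounted at the origin on a cart in front of the work surface, level with it; the furniture and walls round the work are solid. World frame = base frame: x ahead of the robot, y to its left, z up, the work surface at z = 0. Lengths are in m, angles in rad, forces in N, time in s.
With the tool pointing down it reaches from about 0.425 to 0.875 m from the base axis. Payload 8.4 kg.
Tool frame: the origin (TCP) lies at the very end of the fingers, on their centre line; the grasp point (between the pads) lies 19 mm behind it; z points along the fingers, y is the line along which they close (so a half turn about z gives the same grasp; the last joint's range is limited). The gripper opens to 85 mm and grips with 20 to 120 N. Pads are 22 mm wide; open, the fingers measure 114 mm over their backs; the gripper's body (76 mm by 85 mm) begins 54 mm behind the grasp point. The pads swing forward as they close: fully open they stand 13 mm farther back than shut.
Start: joints at [1.054, 0.333, 0.04, 1.465, -0.013, 1.343, -0.059], TCP at [0.264, -0.594, 0.231] pointing down, gripper open.
Joint ranges: [-2.58, 2.58], [-0.38, 2.09], [-1.3, 1.39], [0.25, 2.4], [-1.5, 4.64], [0.08, 2.09], [-2.65, 2.65]. Speed limits (rad/s): [2.22, 2.22, 2.79, 2.79, 3.14, 3.14, 3.14].

### API

Orientations are given as a rotation vector (axis times angle).
In Python, from bench import manip, viewer gives the robot as it stands. The module is installed in compiled form; this text tells all that it offers.
- The arm moves only by the tool apply_moves, never from a script. Its argument "series" is a list of rows, each an object with "linear": the shift along the world's x, y, z as a fraction of full scale, a list of three; "yaw": the turn about the world's z as a fraction of full scale; "jaw": the closure, from 0 (fully open) to 1 (shut). A call has 1 to 20 rows; each row shifts and turns the commanded pose from where the row before left it; what a row does not reach is not made up. Full scale, the value 1, is 0.025 m for a shift and 0.12 rad for a turn. A row lasts 1/8 s, in which the tool goes at most 62.5 mm and 10.7 degrees, less where a joint would pass 70% of its speed; a pose out of reach is approached as far as the arm can. A call with a number of a shift or a turn outside -1 to 1 is refused whole. A call with a gripper value outside its range is refused whole. The fingers move at their own pace and stop on an object; "force" is the grip in N (left out, the last holds). Time passes only in rows, so rows that do not move let the fingers close. It gives the time, the measured TCP pose, the force, the opening and the grip force at its end, in the units of the state.
- manip.get_obs(): the state, without advancing time (a new reading comes with each control period).
- viewer.read_camera(name): name is "scene" or "side" or "wrist"; returns a dict with "image" (400x640x3 uint8, red, green, blue), "camera_matrix" (3x3 intrinsics, pixels), "origin" and "rotation" of the camera in the world; the wrist camera has in their place "hand_eye" (4x4, takes a point from camera to tool coordinates, whose origin is the TCP and whose axes are the flange's). Camera axes: x right, y down, z forward; pixel columns grow to the right and rows downward; lengths in m; the calibration is good to about 2 mm. A picture is of the moment at which its call begins: read the wrist's pose just before it. There is no depth.
- manip.job_done(): hands the job in; it is judged then, once.
Trained networks look in a picture, given as the dict that the camera call returned (one of the last four; its "shot" number tells which), for a name from the list of things; names that differ only in an ending like _2 or _b are one class to them, and where a whole thing is asked for, a point or a joint stands for the part that bears it (a point fixed in the world has none). Each returns a list of dicts, best first, with "confidence" (0 to 1); they miss things now and then, are a little off and sometimes report something else, mostly with a low value. They report only what shows in the picture. A call takes as long as a camera call.
- viewer.cut_out(picture, query): "pixels" (400x640 bool, what is visible of it) and "at" ([column, row] in pixels, amid what is visible of it).
The state is a dict: "time": time; "joints": joint angles; "qvel": joint speeds; "joint_torque": joint torques, N m; "tool_pos": TCP position; "tcp_rot": TCP orientation; "ft_force": force on the tool from outside, world axes, zero at the start; "torque": the same for the moment, N m; "grip_width": finger opening in m; "gripper_force": force on a finger pad.
Only numpy, scipy, OpenCV 4.12 (cv2) and the standard library are available. Lean on these libraries where they do the work, as an engineer would, in place of code of your own. Each camera call takes 0.05 s, during which the arm holds its last target. There are 200 camera calls.

### The job

Clear the middle of the bench by type: put the marker pen in the long low wooden tray, lying flat on its floor, and put the small lidded screw pot in the square, deeper wooden bin, standing upright on its floor.

Things in the scene. Friction and masses are not known exactly. Their poses are not given: they have to be found in the camera images.
- marker_center (a point): Marker pen lying on the table, white and black with a narrow red band, 134 mm long, about 16 mm wide and 16 mm high; loose, light (about 20 g). The point is its centre, 8 mm above its underside. y runs along the pen, z up; grasp it across the barrel (along x).
- pot_center (a point): Small round plain white screw pot with a closed ribbed lid, standing on the table: 41 mm across at the lid (upper 11 mm), 39 mm below, 34 mm high; loose, about 40 g. The point is its centre, 17 mm above its base; z up. The lid does not come off.
- tool_tray_in (a point): Long low plywood tray, open on top, fixed to the table: outside 240 mm (along x) by 150 mm (along y) by 38 mm high over all; walls 6 mm, standing on a thick base. The point is the centre of its inner floor, 16 mm above the table; inside it measures 228 x 138 mm and 22 mm deep. It may stand left or right of the middle.
- pot_bin_in (a point): Square plywood bin, open on top, fixed to the table: outside 150 x 150 mm, 55 mm high over all; walls 6 mm, standing on a thick base. The point is the centre of its inner floor, 16 mm above the table; x and y run along its walls; inside it measures 138 x 138 mm and 39 mm deep. It stands on the other side from the tray.

How it is judged:
At the end, for the whole second after the job is handed in: Pen in the tray: centre under 16 mm above its floor, within 100 mm along and 60 mm across of the tray's centre, level within 10 degrees. Pot in the square bin: centre under 27 mm above its floor, within 60 mm of the bin's centre along each wall, upright within 10 degrees (x of marker_center in the frame of tool_tray_in between -0.1 and 0.1 m and y of marker_center in the frame of tool_tray_in between -0.06 and 0.06 m and z of marker_center in the frame of tool_tray_in between 0 and 0.016 m and angle between marker_center's own y axis and vertical between 1.396 and 1.745 rad and x of pot_center in the frame of pot_bin_in between -0.06 and 0.06 m and y of pot_center in the frame of pot_bin_in between -0.06 and 0.06 m and z of pot_center in the frame of pot_bin_in between 0 and 0.027 m and angle between pot_center's own z axis and vertical below 0.1745 rad); the robot touches nothing.
It also fails if it takes over 56 s, if anything falls off the work surface, if the arm or the gripper's body presses on something with over 40 N, if the wrist force passes 120 N, or if a joint passes its speed limit or range.

## Working session

There is one attempt and no reset: what is moved stays moved. The work goes in short steps, Python scripts to look and compute and a tool call to move; the robot and the scene stay as the last step left them, time stands still between calls to the robot, and variables do not carry over. Pictures are saved under pics/ and viewed, at most 10 in all, crops included, and the job is handed in when it is done.

Besides the shell and the picture viewer there is one more tool, called after ">>>" in YAML: its name, and indented under it one key for each argument. apply_moves: Moves the arm, as the interface text tells. Its arguments: {"type":"object","properties":{"series":{"type":"array","items":{"type":"object","properties":{"linear":{"type":"array","items":{"type":"number"}},"yaw":{"type":"number"},"jaw":{"type":"number"}}}},"force":{"type":"number"}},"required":["series"]}

```bash
mkdir -p pics
cat > h.py <<'E'
import numpy as np, cv2
from bench import manip, viewer
def ray(c,px):
    K=np.array(c["camera_matrix"]);d=np.linalg.inv(K)@[px[0],px[1],1.]
    return np.array(c["origin"]),np.array(c["rotation"])@d
def onz(c,px,z):
    o,d=ray(c,px);return o+d*(z-o[2])/d[2]
def save(c,n): cv2.imwrite(f"pics/{n}.png",c["image"][:,:,::-1])
E
python3 - <<'E'
from h import *
o=manip.get_obs();print(o["time"],o["tool_pos"],o["tcp_rot"],o["grip_width"])
ims=[]
for n in("scene","side"):
    c=viewer.read_camera(n);ims.append(c["image"])
    print(n,np.round(c["origin"],3))
    for q,z in(("marker_center",.008),("pot_center",.017),("tool_tray_in",.03),("pot_bin_in",.04)):
        for r in viewer.cut_out(c,q)[:2]:
            print(q,round(r["confidence"],2),np.round(r["at"]),np.round(onz(c,r["at"],z),3),r["pixels"].sum())
            if q=="marker_center":
                ys,xs=np.nonzero(r["pixels"]);P=np.array([onz(c,p,.008)[:2] for p in zip(xs,ys)])
                m=P.mean(0);u=np.linalg.svd(P-m,full_matrices=0)[2][0];t=(P-m)@u
                print(' mean',m,'dir',u,t.min(),t.max(), 'mid',m+u*(t.min()+t.max())/2)
cv2.imwrite("pics/a.png",cv2.resize(np.vstack(ims),(750,938))[:,:,::-1]) if 0 else None
for i,n in zip(ims,"ab"): cv2.imwrite(f"pics/{n}.png",i[:,:,::-1])
E
```

```text
0.0 [ 0.26355761 -0.59370742  0.2304462 ] [-3.07182760e+00 -6.51237916e-01  6.73048926e-04] 0.08508274523050784
scene [0.143 0.639 0.775]Traceback (most recent call last):
  File "<stdin>", line 9, in <module>
  File "h.py", line 7, in onz
    o,d=ray(c,px);return o+d*(z-o[2])/d[2]
                                      ~^^^
IndexError: invalid index to scalar variable.
```

```bash
sed -i 's/np.array(c\["rotation"\])@d/R.from_rotvec(c["rotation"]).apply(d)/; 1a from scipy.spatial.transform import Rotation as R' h.py
cat > look.py <<'E'
from h import *
for n,f in(("scene","a"),("side","b")):
    c=viewer.read_camera(n);save(c,f)
    print(n,np.round(c["origin"],3),np.shape(c["rotation"]))
    for q,z in(("marker_center",.008),("pot_center",.017),("tool_tray_in",.03),("pot_bin_in",.04)):
        for r in viewer.cut_out(c,q)[:2]:
            print(q,round(r["confidence"],2),np.round(r["at"]),np.round(onz(c,r["at"],z),3),r["pixels"].sum())
            ys,xs=np.nonzero(r["pixels"])
            if q=="marker_center":
                P=np.array([onz(c,p,.008)[:2] for p in zip(xs,ys)])
                m=P.mean(0);u=np.linalg.svd(P-m,full_matrices=0)[2][0];t=(P-m)@u
                print(' mean',m,'dir',u,t.min(),t.max(), 'mid',m+u*(t.min()+t.max())/2)
            if "_in" in q:
                h=.038 if "tray" in q else .055
                cc=cv2.approxPolyDP(cv2.convexHull(np.c_[xs,ys].astype(np.int32)),6,True)[:,0]
                for p in cc: print('  ',p,np.round(onz(c,p,h)[:2],3),np.round(onz(c,p,0)[:2],3))
E
python3 look.py
```

```text
scene [0.143 0.639 0.775] (3,)
marker_center 0.6 [356. 220.] [ 0.442 -0.012  0.008] 272
 mean [ 0.44309135 -0.01138734] dir [0.0093667  0.99995613] -0.06554183418928067 0.07321431495558657 mid [ 0.44312729 -0.00755127]
pot_center 0.67 [297. 181.] [ 0.65  -0.051  0.017] 184
tool_tray_in 0.59 [375. 141.] [ 0.539 -0.321  0.03 ] 2817
   [420 140] [ 0.418 -0.385] [ 0.432 -0.438]
   [392 168] [ 0.436 -0.217] [ 0.452 -0.261]
   [332 134] [ 0.667 -0.273] [ 0.694 -0.32 ]
   [358 113] [ 0.654 -0.423] [ 0.68  -0.478]
pot_bin_in 0.57 [248. 288.] [0.532 0.308 0.04 ] 5471
   [297 266] [0.469 0.216] [0.494 0.184]
   [269 334] [0.426 0.375] [0.448 0.355]
   [203 307] [0.574 0.398] [0.607 0.379]
   [237 247] [0.616 0.243] [0.652 0.213]
side [0.284 1.281 0.597] (3,)
marker_center 0.54 [345. 217.] [0.44  0.003 0.008] 108
 mean [ 0.44140034 -0.00424701] dir [0.01841368 0.99983045] -0.07150756303128089 0.06966487547322968 mid [ 0.44138337 -0.0051682 ]
pot_center 0.69 [280. 202.] [ 0.645 -0.05   0.017] 152
tool_tray_in 0.6 [328. 171.] [ 0.542 -0.317  0.03 ] 1583
   [365 165] [ 0.42  -0.378] [ 0.429 -0.491]
   [355 186] [ 0.432 -0.168] [ 0.442 -0.266]
   [289 176] [ 0.656 -0.22 ] [ 0.682 -0.322]
   [302 158] [ 0.655 -0.417] [ 0.68  -0.533]
pot_bin_in 0.82 [288. 264.] [0.523 0.348 0.04 ] 3401
   [323 283] [0.429 0.432] [0.444 0.346]
   [259 285] [0.554 0.464] [0.582 0.381]
   [261 236] [0.612 0.253] [0.646 0.149]
   [321 235] [0.471 0.221] [0.49  0.113]
```

View pics/a.png

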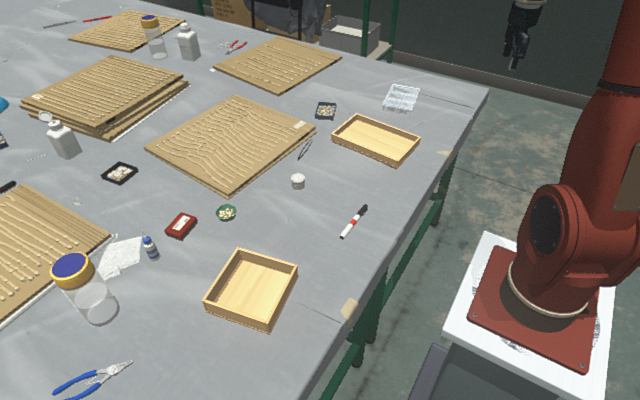

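View pics/b.png

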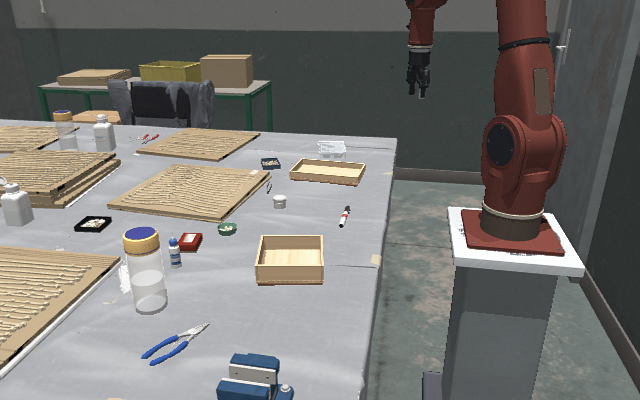

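Scene picture: tray at (375,141), bin at (250,288), pen at (353,220) lying along y, and pot at (298,181). The side view agrees. I'll move over the pen and check with the wrist camera.

>>> apply_moves:
  series:
    - {"linear": [0.3, 0.98, 0], "yaw": 0.4, "jaw": 0}
    - {"linear": [0.3, 0.98, 0], "yaw": 0.4, "jaw": 0}
    - {"linear": [0.3, 0.98, 0], "yaw": 0.4, "jaw": 0}
    - {"linear": [0.3, 0.98, 0], "yaw": 0.4, "jaw": 0}
    - {"linear": [0.3, 0.98, 0], "yaw": 0.4, "jaw": 0}
    - {"linear": [0.3, 0.98, 0], "yaw": 0.4, "jaw": 0}
    - {"linear": [0.3, 0.98, 0], "yaw": 0.4, "jaw": 0}
    - {"linear": [0.3, 0.98, 0], "yaw": 0.4, "jaw": 0}
    - {"linear": [0.3, 0.98, 0], "yaw": 0.4, "jaw": 0}
    - {"linear": [0.3, 0.98, 0], "yaw": 0.4, "jaw": 0}
    - {"linear": [0.3, 0.98, 0], "yaw": 0.4, "jaw": 0}
    - {"linear": [0.3, 0.98, 0], "yaw": 0.4, "jaw": 0}

```text
time: 2.1
tool_pos: [0.3542, -0.2984, 0.2313]
tcp_rot: [2.759, 1.502, -0.0]
ft_force: [0.1, 0.6, 0.9]
grip_width: 0.0856
gripper_force: 0.0
```

>>> apply_moves:
  series:
    - {"linear": [0.3, 0.98, 0], "yaw": 0.4, "jaw": 0.4}
    - {"linear": [0.3, 0.98, 0], "yaw": 0.4, "jaw": 0.4}
    - {"linear": [0.3, 0.98, 0], "yaw": 0.4, "jaw": 0.4}
    - {"linear": [0.3, 0.98, 0], "yaw": 0.4, "jaw": 0.4}
    - {"linear": [0.3, 0.98, 0], "yaw": 0.4, "jaw": 0.4}
    - {"linear": [0.3, 0.98, 0], "yaw": 0.4, "jaw": 0.4}
    - {"linear": [0.3, 0.98, -0.3], "yaw": 0.4, "jaw": 0.4}
    - {"linear": [0.3, 0.98, -0.5], "yaw": 0.4, "jaw": 0.4}
    - {"linear": [0.3, 0.98, -0.5], "yaw": 0.4, "jaw": 0.4}
    - {"linear": [0.3, 0.98, -0.5], "yaw": 0.4, "jaw": 0.4}
    - {"linear": [0.3, 0.98, -0.5], "yaw": 0.3, "jaw": 0.4}
    - {"linear": [0.3, 0.98, -0.3], "yaw": 0.2, "jaw": 0.4}
    - {"linear": [0, 0, 0], "jaw": 0.4}
    - {"linear": [0, 0, 0], "jaw": 0.4}

```text
invalid input at $.series[12]: expected keys linear, yaw, jaw
```

```bash
cat >> h.py <<'E'
def wrist():
    s=manip.get_obs();c=viewer.read_camera("wrist");H=np.array(c["hand_eye"])
    Rt=R.from_rotvec(s["tcp_rot"]);c["origin"]=Rt.apply(H[:3,3])+s["tool_pos"]
    c["rotation"]=(Rt*R.from_matrix(H[:3,:3])).as_rotvec();return s,c
def yaw(s):
    v=R.from_rotvec(s["tcp_rot"]).apply([0,1,0]);return np.degrees(np.arctan2(v[1],v[0]))
def pen(c,z=.008):
    for r in viewer.cut_out(c,"marker_center")[:2]:
        ys,xs=np.nonzero(r["pixels"]);P=np.array([onz(c,p,z)[:2] for p in zip(xs,ys)])
        m=P.mean(0);u=np.linalg.svd(P-m,full_matrices=0)[2][0];t=(P-m)@u
        print('pen',r["confidence"],'mid',m+u*(t.min()+t.max())/2,'ang',np.degrees(np.arctan2(u[1],u[0])),'len',np.ptp(t))
E
python3 - <<'E'
from h import *
s,c=wrist();save(c,"w1");print(s["time"],s["tool_pos"],yaw(s),s["grip_width"],s["ft_force"],s["joints"]);pen(c)
E
```

```text
2.1 [ 0.35418859 -0.29842495  0.23132308] -32.87745274492275 0.08562659968170425 [0.06464064 0.61163838 0.9224215 ] [ 0.82361805 -0.03678071 -0.21287649  1.88791584 -0.0080709   1.289608
  0.0393009 ]
```

View pics/w1.png

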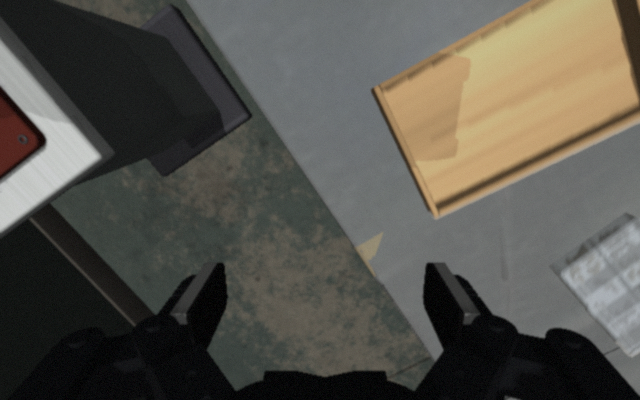

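The second call was refused because some rows had no yaw. The wrist view shows the tray's near short wall, with rim corners at about (375,88) and (436,217). I'll resend the move.

>>> apply_moves:
  series:
    - {"linear": [0.3, 0.98, 0], "yaw": 0.4, "jaw": 0.4}
    - {"linear": [0.3, 0.98, 0], "yaw": 0.4, "jaw": 0.4}
    - {"linear": [0.3, 0.98, 0], "yaw": 0.4, "jaw": 0.4}
    - {"linear": [0.3, 0.98, 0], "yaw": 0.4, "jaw": 0.4}
    - {"linear": [0.3, 0.98, 0], "yaw": 0.4, "jaw": 0.4}
    - {"linear": [0.3, 0.98, 0], "yaw": 0.4, "jaw": 0.4}
    - {"linear": [0.3, 0.98, -0.3], "yaw": 0.4, "jaw": 0.4}
    - {"linear": [0.3, 0.98, -0.5], "yaw": 0.4, "jaw": 0.4}
    - {"linear": [0.3, 0.98, -0.5], "yaw": 0.4, "jaw": 0.4}
    - {"linear": [0.3, 0.98, -0.5], "yaw": 0.4, "jaw": 0.4}
    - {"linear": [0.3, 0.98, -0.5], "yaw": 0.5, "jaw": 0.4}
    - {"linear": [0.2, 0.98, -0.3], "yaw": 0.4, "jaw": 0.4}
    - {"linear": [0, 0, 0], "yaw": 0, "jaw": 0.4}

```text
time: 3.82
tool_pos: [0.4413, -0.0036, 0.1657]
tcp_rot: [-2.203, -2.238, 0.0]
ft_force: [0.1, -0.0, -0.1]
grip_width: 0.051
gripper_force: 0.0
```

Run:
```python
from h import *
s,c=wrist();save(c,"w2");print(s["time"],s["tool_pos"],yaw(s),s["grip_width"],s["joints"]);pen(c)
for r in viewer.cut_out(c,"pot_center")[:1]: print(r["confidence"],r["at"],onz(c,r["at"],.03))
```

```text
3.825 [ 0.4412745  -0.00358675  0.16567643] 0.9091806832768794 0.051005522054592356 [ 0.49741194 -0.01776106 -0.57542577  2.00658077 -0.01146524  1.1508368
 -0.0573901 ]
pen 0.77 mid [ 0.44435979 -0.00902314] ang -90.86393855859554 len 0.13594705696624343
0.82 [550.4, 235.4] [ 0.64173328 -0.04515485  0.03      ]
```

View pics/w2.png

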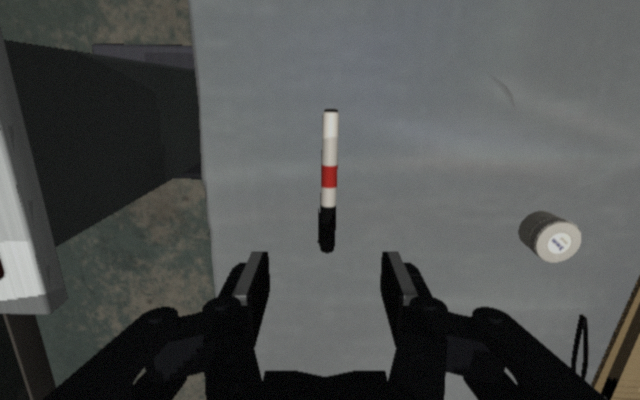

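The pen runs from (330,110) to (327,250), almost aligned with the fingers. I'll descend and grasp it.

>>> apply_moves:
  series:
    - {"linear": [0.12, -0.2, -0.9], "yaw": -0.26, "jaw": 0.4}
    - {"linear": [0, 0, -1], "yaw": 0, "jaw": 0.4}
    - {"linear": [0, 0, -1], "yaw": 0, "jaw": 0.4}
    - {"linear": [0, 0, -1], "yaw": 0, "jaw": 0.4}
    - {"linear": [0, 0, -1], "yaw": 0, "jaw": 0.4}
    - {"linear": [0, 0, -0.8], "yaw": 0, "jaw": 0.4}
    - {"linear": [0, 0, -0.5], "yaw": 0, "jaw": 0.4}
    - {"linear": [0, 0, -0.28], "yaw": 0, "jaw": 0.4}
    - {"linear": [0, 0, 0], "yaw": 0, "jaw": 0.4}
    - {"linear": [0, 0, 0], "yaw": 0, "jaw": 1}
    - {"linear": [0, 0, 0], "yaw": 0, "jaw": 1}
    - {"linear": [0, 0, 0], "yaw": 0, "jaw": 1}
    - {"linear": [0, 0, 0], "yaw": 0, "jaw": 1}
    - {"linear": [0, 0, 0], "yaw": 0, "jaw": 1}
    - {"linear": [0, 0, 0], "yaw": 0, "jaw": 1}
  force: 30

```text
time: 5.85
tool_pos: [0.4448, -0.0111, 0.0049]
tcp_rot: [2.243, 2.198, 0.001]
ft_force: [-0.5, -0.8, 7.1]
grip_width: 0.0147
gripper_force: 30.3
```

>>> apply_moves:
  series:
    - {"linear": [0, 0, 0.8], "yaw": 0, "jaw": 1}
    - {"linear": [0, 0, 1], "yaw": 0, "jaw": 1}
    - {"linear": [0, 0, 1], "yaw": 0, "jaw": 1}
    - {"linear": [0.27, -0.85, 1], "yaw": -0.4, "jaw": 1}
    - {"linear": [0.27, -0.85, 1], "yaw": -0.9, "jaw": 1}
    - {"linear": [0.27, -0.85, 0.6], "yaw": -0.95, "jaw": 1}
    - {"linear": [0.27, -0.85, 0], "yaw": -0.95, "jaw": 1}
    - {"linear": [0.27, -0.85, 0], "yaw": -0.95, "jaw": 1}
    - {"linear": [0.27, -0.85, 0], "yaw": -0.95, "jaw": 1}
    - {"linear": [0, 0, 0], "yaw": 0, "jaw": 1}

```text
time: 7.1
tool_pos: [0.4847, -0.14, 0.1392]
tcp_rot: [-2.804, -1.417, 0.0]
ft_force: [-0.1, 1.7, -0.0]
grip_width: 0.0147
gripper_force: 29.5
```

```bash
cat > tr.py <<'E'
from h import *
import sys
q,h,n=sys.argv[1],float(sys.argv[2]),sys.argv[3]
s,c=wrist();save(c,n);print(s["time"],s["tool_pos"],yaw(s),s["grip_width"])
for r in viewer.cut_out(c,q)[:1]:
    ys,xs=np.nonzero(r["pixels"]);print(r["confidence"],r["at"])
    cc=cv2.approxPolyDP(cv2.convexHull(np.c_[xs,ys].astype(np.int32)),6,True)[:,0]
    for p in cc: print('  ',p,np.round(onz(c,p,h)[:2],3),np.round(onz(c,p,0)[:2],3))
E
python3 tr.py tool_tray_in .038 w3
```

```text
7.1 [ 0.48467583 -0.13999465  0.13915821] -36.378301357260945 0.014676244774355923
0.74 [563.1, 290.7]
   [639 206] [ 0.673 -0.285] [ 0.695 -0.318]
   [639 356] [ 0.622 -0.421] [ 0.636 -0.475]
   [571 385] [ 0.56  -0.416] [ 0.564 -0.469]
   [418 394] [ 0.442 -0.343] [ 0.428 -0.384]
   [389 296] [ 0.478 -0.239] [ 0.469 -0.265]
   [592 191] [ 0.649 -0.253] [ 0.667 -0.28 ]
   [610 187] [ 0.661 -0.258] [ 0.681 -0.286]
```

View pics/w3.png

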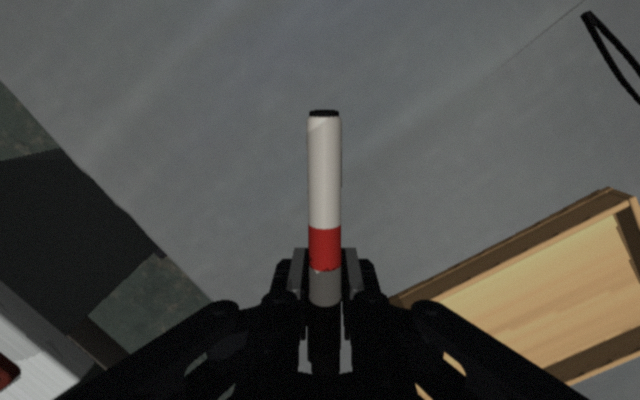

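The pen is held level at (325,200), and the tray is at lower right. I'll go on to above the tray.

>>> apply_moves:
  series:
    - {"linear": [0.245, -0.76, 0], "yaw": -0.88, "jaw": 1}
    - {"linear": [0.245, -0.76, 0], "yaw": -0.88, "jaw": 1}
    - {"linear": [0.245, -0.76, 0], "yaw": -0.88, "jaw": 1}
    - {"linear": [0.245, -0.76, 0], "yaw": -0.88, "jaw": 1}
    - {"linear": [0.245, -0.76, 0], "yaw": -0.88, "jaw": 1}
    - {"linear": [0.245, -0.76, 0], "yaw": -0.88, "jaw": 1}
    - {"linear": [0.245, -0.76, 0], "yaw": -0.88, "jaw": 1}
    - {"linear": [0.245, -0.76, 0], "yaw": -0.88, "jaw": 1}
    - {"linear": [0.245, -0.76, 0], "yaw": -0.88, "jaw": 1}
    - {"linear": [0.245, -0.76, 0], "yaw": -0.88, "jaw": 1}
    - {"linear": [0, 0, 0], "yaw": 0, "jaw": 1}

```text
time: 8.57
tool_pos: [0.546, -0.3287, 0.1391]
tcp_rot: [-3.136, 0.183, 0.0]
ft_force: [0.4, 0.6, -0.0]
grip_width: 0.0148
gripper_force: 29.5
```

```bash
python3 tr.py tool_tray_in .038 w4
python3 - <<'E'
from h import *
s=manip.get_obs();c=viewer.read_camera("wrist");H=np.array(c["hand_eye"]);Rt=R.from_rotvec([2.759,1.502,0])
c["origin"]=Rt.apply(H[:3,3])+[.3542,-.2984,.2313];c["rotation"]=(Rt*R.from_matrix(H[:3,:3])).as_rotvec()
print(onz(c,(376,88),.038),onz(c,(436,217),.038))
E
```

```text
8.575 [ 0.54596797 -0.32866691  0.13907003] -96.67081875139814 0.01484216441151527
0.75 [356.1, 130.9]
   [452  12] [ 0.661 -0.424] [ 0.667 -0.437]
   [433 299] [ 0.449 -0.408] [ 0.422 -0.419]
   [409 308] [ 0.443 -0.388] [ 0.415 -0.396]
   [255 304] [ 0.462 -0.261] [ 0.436 -0.249]
   [222  22] [ 0.672 -0.277] [ 0.68  -0.268]
[ 0.43803754 -0.2577944   0.038     ] [ 0.42610968 -0.40365671  0.038     ]
```

View pics/w4.png

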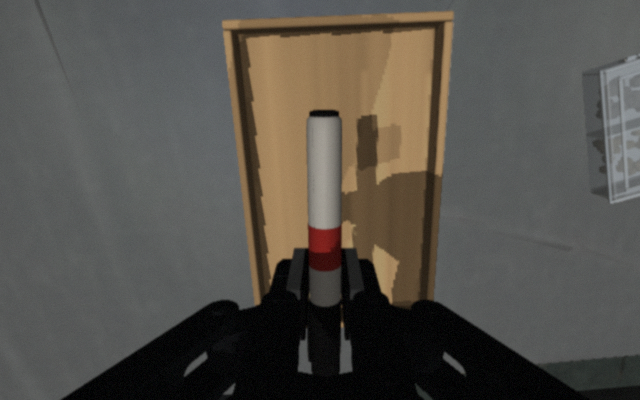

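The pen is over the tray and parallel to its walls, with rim corners at (222,22), (452,12), (433,299) and (255,304). Next: lower, release and lift.

>>> apply_moves:
  series:
    - {"linear": [0.12, -0.5, -0.8], "yaw": 0.3, "jaw": 1}
    - {"linear": [0, 0, -1], "yaw": 0, "jaw": 1}
    - {"linear": [0, 0, -1], "yaw": 0, "jaw": 1}
    - {"linear": [0, 0, -0.9], "yaw": 0, "jaw": 1}
    - {"linear": [0, 0, -0.6], "yaw": 0, "jaw": 1}
    - {"linear": [0, 0, -0.38], "yaw": 0, "jaw": 1}
    - {"linear": [0, 0, 0], "yaw": 0, "jaw": 1}
    - {"linear": [0, 0, 0], "yaw": 0, "jaw": 1}

```text
time: 9.72
tool_pos: [0.5494, -0.3412, 0.0231]
tcp_rot: [3.139, -0.128, 0.001]
ft_force: [0.1, -0.1, 0.5]
grip_width: 0.0146
gripper_force: 29.5
```

>>> apply_moves:
  series:
    - {"linear": [0, 0, 0], "yaw": 0, "jaw": 0.7}
    - {"linear": [0, 0, 0], "yaw": 0, "jaw": 0.6}
    - {"linear": [0, 0, 0], "yaw": 0, "jaw": 0.5}
    - {"linear": [0, 0, 0], "yaw": 0, "jaw": 0.5}
    - {"linear": [0, 0, 0.6], "yaw": 0, "jaw": 0.5}
    - {"linear": [0, 0, 1], "yaw": 0, "jaw": 0.5}
    - {"linear": [0, 0, 1], "yaw": 0, "jaw": 0.3}
    - {"linear": [0, 0, 1], "yaw": 0, "jaw": 0}
    - {"linear": [0, 0, 1], "yaw": 0, "jaw": 0}
    - {"linear": [0, 0, 0], "yaw": 0, "jaw": 0}

```text
time: 10.98
tool_pos: [0.5503, -0.3418, 0.1407]
tcp_rot: [3.137, -0.128, 0.007]
ft_force: [-0.4, 0.0, -0.3]
grip_width: 0.0853
gripper_force: 0.0
```

Run:
```python
from h import *
s,c=wrist();save(c,"w5");print(s["time"],s["tool_pos"],yaw(s),s["grip_width"],s["ft_force"],s["joints"]);pen(c,.024)
```

```text
10.975 [ 0.55034803 -0.34179642  0.14067062] -94.6684159377943 0.0853235423105602 [-0.42913799  0.03228333 -0.29414174] [ 0.64046371  0.3935416  -0.1973019   1.57651882  0.08190178  1.17465806
 -1.22566187]
pen 0.78 mid [ 0.55220862 -0.3415213 ] ang 174.74963054278663 len 0.13543743379588596
```

>>> apply_moves:
  series:
    - {"linear": [0.235, 0.73, 0], "yaw": 0.95, "jaw": 0}
    - {"linear": [0.235, 0.73, 0], "yaw": 0.95, "jaw": 0}
    - {"linear": [0.235, 0.73, 0], "yaw": 0.95, "jaw": 0}
    - {"linear": [0.235, 0.73, 0], "yaw": 0.95, "jaw": 0}
    - {"linear": [0.235, 0.73, 0], "yaw": 0.95, "jaw": 0}
    - {"linear": [0.235, 0.73, 0], "yaw": 0.95, "jaw": 0}
    - {"linear": [0.235, 0.73, 0], "yaw": 0.95, "jaw": 0}
    - {"linear": [0.235, 0.73, 0], "yaw": 0.95, "jaw": 0}
    - {"linear": [0.235, 0.73, 0], "yaw": 0.95, "jaw": 0}
    - {"linear": [0.235, 0.73, 0], "yaw": 0.95, "jaw": 0}
    - {"linear": [0.235, 0.73, 0], "yaw": 0.95, "jaw": 0}
    - {"linear": [0.235, 0.73, 0], "yaw": 0.95, "jaw": 0}
    - {"linear": [0.235, 0.73, 0], "yaw": 0.95, "jaw": 0}
    - {"linear": [0.235, 0.73, 0], "yaw": 0.95, "jaw": 0}
    - {"linear": [0.235, 0.73, 0], "yaw": 0.95, "jaw": 0}
    - {"linear": [0.235, 0.73, 0], "yaw": 0.95, "jaw": 0}
    - {"linear": [0, 0, 0], "yaw": 0, "jaw": 0}

```text
time: 13.2
tool_pos: [0.6425, -0.0472, 0.1363]
tcp_rot: [-2.019, -2.404, -0.0]
ft_force: [-0.4, -0.6, 0.4]
grip_width: 0.0854
gripper_force: 0.0
```

Run:
```python
from h import *
s,c=wrist();save(c,"w6");print(s["time"],s["tool_pos"],yaw(s),s["grip_width"])
for r in viewer.cut_out(c,"pot_center")[:2]:
    ys,xs=np.nonzero(r["pixels"]);print(r["confidence"],r["at"],[onz(c,r["at"],z)[:2] for z in(.017,.034)],xs.min(),xs.max(),ys.min(),ys.max())
```

```text
13.2 [ 0.64253021 -0.0471699   0.13627048] 9.95991970849155 0.08543296522826578
0.79 [331.9, 200.2] [array([ 0.64927877, -0.05276239]), array([ 0.64798258, -0.04737406])] 305 357 171 227
```

View pics/w6.png

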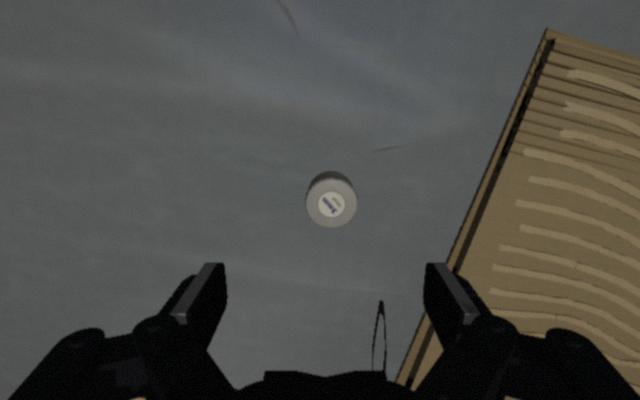

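The pot lid is at (331,203) and the board edge is about 100 mm to its right, which leaves enough room. I'll descend and grasp it.

>>> apply_moves:
  series:
    - {"linear": [0.2, -0.05, -0.8], "yaw": 0, "jaw": 0}
    - {"linear": [0, 0, -1], "yaw": 0, "jaw": 0}
    - {"linear": [0, 0, -1], "yaw": 0, "jaw": 0}
    - {"linear": [0, 0, -1], "yaw": 0, "jaw": 0}
    - {"linear": [0, 0, -0.9], "yaw": 0, "jaw": 0}
    - {"linear": [0, 0, -0.4], "yaw": 0, "jaw": 0}
    - {"linear": [0, 0, -0.2], "yaw": 0, "jaw": 0}
    - {"linear": [0, 0, 0], "yaw": 0, "jaw": 0.3}
    - {"linear": [0, 0, 0], "yaw": 0, "jaw": 0.5}
    - {"linear": [0, 0, 0], "yaw": 0, "jaw": 1}
    - {"linear": [0, 0, 0], "yaw": 0, "jaw": 1}
    - {"linear": [0, 0, 0], "yaw": 0, "jaw": 1}
    - {"linear": [0, 0, 0], "yaw": 0, "jaw": 1}
  force: 30

```text
time: 14.92
tool_pos: [0.6486, -0.0503, 0.0058]
tcp_rot: [2.022, 2.403, 0.001]
ft_force: [-1.1, -0.0, 6.4]
grip_width: 0.0397
gripper_force: 30.0
```

>>> apply_moves:
  series:
    - {"linear": [0, 0, 0.8], "yaw": 0, "jaw": 1}
    - {"linear": [0, 0, 1], "yaw": 0, "jaw": 1}
    - {"linear": [0, 0, 1], "yaw": 0, "jaw": 1}
    - {"linear": [-0.32, 0.94, 1], "yaw": 0, "jaw": 1}
    - {"linear": [-0.32, 0.94, 1], "yaw": 0, "jaw": 1}
    - {"linear": [-0.32, 0.94, 0.4], "yaw": 0, "jaw": 1}
    - {"linear": [-0.32, 0.94, 0], "yaw": 0, "jaw": 1}
    - {"linear": [-0.32, 0.94, 0], "yaw": 0, "jaw": 1}
    - {"linear": [-0.32, 0.94, 0], "yaw": 0, "jaw": 1}
    - {"linear": [-0.32, 0.94, 0], "yaw": 0, "jaw": 1}
    - {"linear": [-0.32, 0.94, 0], "yaw": 0, "jaw": 1}
    - {"linear": [-0.32, 0.94, 0], "yaw": 0, "jaw": 1}
    - {"linear": [-0.32, 0.94, 0], "yaw": 0, "jaw": 1}
    - {"linear": [-0.32, 0.94, 0], "yaw": 0, "jaw": 1}
    - {"linear": [-0.32, 0.94, 0], "yaw": 0, "jaw": 1}
    - {"linear": [0, 0, 0], "yaw": 0, "jaw": 1}

```text
time: 16.92
tool_pos: [0.5504, 0.2343, 0.1349]
tcp_rot: [-2.017, -2.407, -0.0]
ft_force: [0.4, 0.1, -0.4]
grip_width: 0.0399
gripper_force: 30.3
```

```bash
python3 tr.py pot_bin_in .055 w7
```

```text
16.925 [0.55038572 0.23428509 0.13489805] 10.069619838674692 0.039928536312819424
0.83 [311.0, 103.4]
   [435   0] [0.591 0.371] [0.604 0.385]
   [418 215] [0.615 0.241] [0.634 0.224]
   [208 216] [0.471 0.215] [0.455 0.191]
   [180   0] [0.446 0.345] [0.424 0.353]
```

View pics/w7.png

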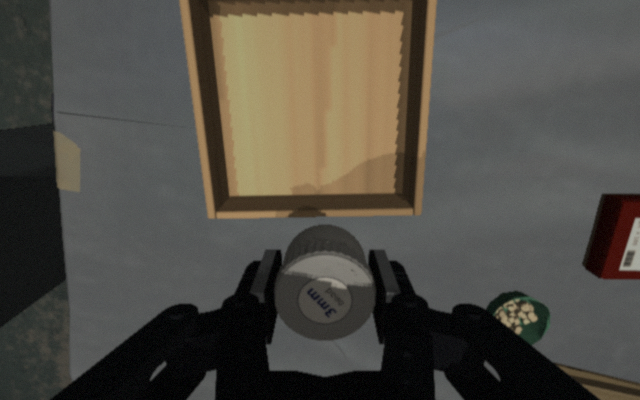

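The pot is held upright at (325,280), and the bin's near rim corners are at (208,216) and (418,215), so the bin centre is about (0.530, 0.302). I'll place it there.

>>> apply_moves:
  series:
    - {"linear": [-0.28, 0.9, 0], "yaw": 0, "jaw": 1}
    - {"linear": [-0.28, 0.9, 0], "yaw": 0, "jaw": 1}
    - {"linear": [-0.27, 0.9, 0], "yaw": 0, "jaw": 1}
    - {"linear": [0, 0, -0.5], "yaw": 0, "jaw": 1}
    - {"linear": [0, 0, -1], "yaw": 0, "jaw": 1}
    - {"linear": [0, 0, -1], "yaw": 0, "jaw": 1}
    - {"linear": [0, 0, -0.8], "yaw": 0, "jaw": 1}
    - {"linear": [0, 0, -0.6], "yaw": 0, "jaw": 1}
    - {"linear": [0, 0, -0.4], "yaw": 0, "jaw": 1}
    - {"linear": [0, 0, -0.15], "yaw": 0, "jaw": 1}
    - {"linear": [0, 0, 0], "yaw": 0, "jaw": 1}
    - {"linear": [0, 0, 0], "yaw": 0, "jaw": 1}

```text
time: 18.52
tool_pos: [0.5316, 0.2995, 0.0242]
tcp_rot: [2.022, 2.404, 0.001]
ft_force: [-1.0, -0.1, 0.2]
grip_width: 0.0399
gripper_force: 30.3
```

>>> apply_moves:
  series:
    - {"linear": [0, 0, 0], "yaw": 0, "jaw": 0.45}
    - {"linear": [0, 0, 0], "yaw": 0, "jaw": 0.35}
    - {"linear": [0, 0, 0], "yaw": 0, "jaw": 0.2}
    - {"linear": [0, 0, 0], "yaw": 0, "jaw": 0.2}
    - {"linear": [0, 0, 0.6], "yaw": 0, "jaw": 0.2}
    - {"linear": [0, 0, 1], "yaw": 0, "jaw": 0.2}
    - {"linear": [0, 0, 1], "yaw": 0, "jaw": 0.2}
    - {"linear": [0, 0, 1], "yaw": 0, "jaw": 0.2}
    - {"linear": [0, 0, 1], "yaw": 0, "jaw": 0.2}
    - {"linear": [0, 0, 0], "yaw": 0, "jaw": 0.2}

```text
time: 19.77
tool_pos: [0.5323, 0.3002, 0.1417]
tcp_rot: [2.021, 2.403, 0.006]
ft_force: [0.5, -0.2, -0.2]
grip_width: 0.0682
gripper_force: 0.0
```

Run:
```python
from h import *
s,c=wrist();save(c,"w8");print(s["time"],s["tool_pos"],s["grip_width"])
for r in viewer.cut_out(c,"pot_center")[:1]: print(r["confidence"],r["at"],onz(c,r["at"],.04))
c2=viewer.read_camera("scene");pen(c2,.024)
a=c["image"][:, :];b=c2["image"][80:360,180:440]
b=cv2.resize(b,(371,400));cv2.imwrite("pics/w9.png",cv2.resize(np.hstack([a,b]),(800,317))[:,:,::-1])
```

```text
19.775 [0.53227649 0.30020029 0.14166153] 0.06816541238597425
0.58 [326.1, 199.8] [0.53389723 0.29979107 0.04      ]
pen 0.72 mid [ 0.54994848 -0.33842204] ang 174.73931647463354 len 0.13933805849586303
```

View pics/w9.png

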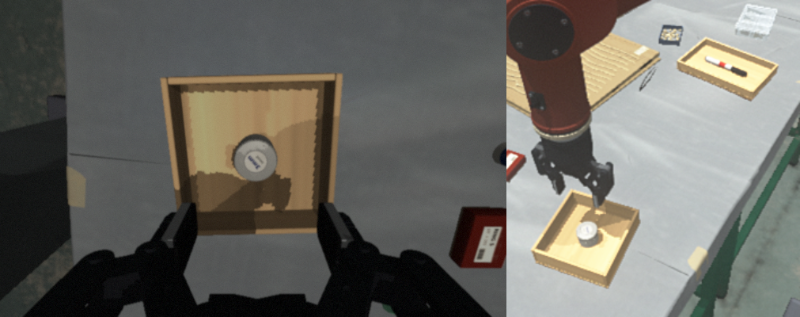

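The pot stands upright mid-bin at (255,158), and the pen lies flat in the tray at (726,66). The gripper is clear of both.

```bash
python3 -c "from bench import manip;print(manip.job_done())"
```

```text
the job is handed in; nothing more can be done
None
```

The job is handed in at about 20 s: the last pictures show the pen lying flat in the tray, the pot upright in the bin, and the gripper clear of both; no verdict was returned.

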